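# Offer the second bail up over its cradle

### The job

One bail of the pair lies out on the felt mat and its mate is already in one of the two cradles of the open acrylic box. Pick up the loose bail, carry it over the things on the shelf and the wall of the box, touching neither the box nor anything else on the way, and hold it level, in line and centred about a centimetre above the empty cradle, the same way round as its mate (long spigot at the same end). Finish there with the bail held steady in the gripper, not touching the cradle or let go: I have just put putty dots in that cradle and will look at the fit before it is pressed down.

Things in the scene. Friction and masses are not known exactly. Their poses are not given: they have to be found in the camera images.
- bail: The loose bail, lying on the felt mat: turned dark wood, about 35 g, a barrel 54 mm long and 18 mm thick between two 9 mm thick spigots, one long (35 mm), one short (20.5 mm). Origin on its axis at mid-barrel; x along the axis towards the long spigot; y, z turn as it rolls. It rests on its barrel, axis 9 mm above the mat's top, 12 mm above the shelf.
- bail_tip (a point): The end of the loose bail's long spigot, on the axis, 62 mm from the bail's origin along its +x.
- mate: The other bail of the pair, the same in shape, size and axes, lying in one of the two cradles of the box (either one). Loose.
- box: Open clear acrylic box, fixed, 146 mm (x) by 150 mm (y), 50 mm high, walls 4 mm, grey felt floor 7 mm up; origin at the centre of its underside, z up. Two equal white cradles for bails lie along its x at y = +30 and -30 mm. One holds the mate; the empty one has two small putty dots in it.
- cradle_left (a point): Middle of the cradle at the box's y = +30 mm, on the axis of a seated bail, 32 mm above the box's underside; axes as the box's. The cradle is two V saddles, 8 mm thick, 26 mm wide over all, at x = +38 and -38 mm, tops 36 mm above the underside; a bail lies with its spigots in them and its barrel between.
- cradle_right (a point): Middle of the other, equal cradle, at the box's y = -30 mm, on the axis of a seated bail, 32 mm above the box's underside; axes as the box's.
- lid (a joint): Angle of the clear acrylic lid (146 by 150 by 4 mm, with a small finger tab), hinged along the box's rim at y = -75 mm, 50 mm up: 0 shut, it starts wide open at 2.5 to 2.85 rad, leaning out to the box's -y side, and friction hinges keep it there.
- lid_edge (a point): Middle of the lid's free edge, 150 mm from the hinge; 94 to 140 mm above the shelf.
- mat: Grey felt mat, 240 by 240 by 3 mm, fixed; origin at the centre of its underside.
- ball1_center (a point): Centre of a 72 mm leather match ball on its low black ceramic ring stand (58 mm wide, 14 mm high), between the mat and the box; the ball's top is 80 mm above the shelf. Loose.
- ball2_center (a point): Centre of the second match ball, the same size and on the same kind of stand, behind the box. Loose.
- stopwatch: Chrome stopwatch body lying on its back, 56 mm across, 14 mm thick, its crown and bow to 48 mm from the centre at its +y; origin at the centre of its underside. Loose.
- paperweight: Clear glass dome paperweight, 62 mm across, 36 mm high; origin at the centre of its underside. Loose.
Mind the look-alikes: they are no part of the job. What is shaped like the bail but blue or pink is not meant.

How it is judged (in metres and radians):
On the way:
1. the loose bail is lifted higher than the box wall, over 60 mm above the shelf (height (world z) of bail above 0.06 m), for 0.1 s.
At the end, for the whole second after the job is handed in: Bail still in the fingers over the empty cradle: middle within 8 mm sideways of the cradle's, axis 4 to 20 mm above its seated height, in line with the box's x and level within 0.12 rad, long spigot at the same end as the mate's, touching neither box nor mate; mate moved under 6 mm (z of bail in the frame of box between 0.036 and 0.052 m and angle between the x axis of bail and the x axis of box, either way round below 0.12 rad and angle between bail's own x axis and vertical between 1.45 and 1.69 rad and x of bail_tip in the frame of mate above 0.045 m and contact force between bail and the fingers above 0.5 N and contact force between bail and box below 0.05 N and contact force between bail and mate below 0.05 N and linear speed of bail below 0.02 m/s and distance of mate from where it was at the start of the episode below 0.006 m and ((horizontal distance between mate and cradle_left below 0.015 m and horizontal distance between bail and cradle_right below 0.008 m) or (horizontal distance between mate and cradle_right below 0.015 m and horizontal distance between bail and cradle_left below 0.008 m))); the arm keeps its last pose, push and grip.
It fails at once if the loose bail touches the box, its cradles or its lid (over 0.5 N) (contact force between bail and box above 0.5 N).
It fails at once if the arm touches the box, its cradles or its lid (over 2 N) (contact force between the arm and box above 2 N).
It fails at once if the mate is shifted over 10 mm (distance of mate from where it was at the start of the episode above 0.01 m).
It fails at once if the lid is swung over 20 mm (distance of lid_edge from where it was at the start of the episode above 0.02 m).
It fails at once if a ball, the stopwatch or the paperweight is shifted over 15 mm (distance of any of ball1_center, ball2_center, stopwatch, paperweight from where it was at the start of the episode above 0.015 m).
It also fails if it takes over 42 s, if anything falls off the work surface, if the arm or the gripper's body presses on something with over 40 N, if the wrist force passes 120 N, or if a joint passes its speed limit or range.

### The arm

A 6-joint arm with a two-finger parallel gripper is mounted at the origin on the work surface. World frame = base frame: x ahead of the robot, y to its left, z up, the work surface at z = 0. Lengths are in mm, angles in rad, forces in N, time in s.
With the tool pointing down it reaches from about 275 to 750 mm from the base axis. Payload 10.2 kg.
Tool frame: the origin (TCP) lies midway between the tips of the shut fingers; the grasp point (between the pads) lies 19 mm behind it; z points along the fingers, y is the line along which they close (so a half turn about z gives the same grasp; the last joint's range is limited). The gripper opens to 85 mm and grips with 20 to 120 N. Pads are 22 mm wide; open, the fingers measure 114 mm over their backs; the gripper's body (76 mm by 85 mm) begins 54 mm behind the grasp point. The pads swing forward as they close: fully open they stand 13 mm farther back than shut.
Start: joints at [-1.456, 0.313, 1.498, -0, 1.331, -0.223], TCP at [173.979, -495.341, 203.094] pointing down, gripper open.
Joint ranges: [-2.94, 2.94], [-0.97, 2.17], [0.19, 2.56], [-1.23, 4.37], [0.02, 3.11], [-2.88, 2.88]. Speed limits (rad/s): [2.39, 2.39, 3.01, 3.14, 3.14, 3.14].

### API

Orientations are given as a unit quaternion [w, x, y, z].
In Python, from rig import sense, capture, finish_job, find_in, place_of gives the robot as it stands. The module is installed in compiled form; this text tells all that it offers.
- The arm moves only by the shell command python3 -m jog 'ROWS' [FORCE]. ROWS is JSON, a list of rows, each an object of numbers: "tx", "ty", "tz": the shift along the tool's x, y, z in mm; "ax", "ay", "az": the turn, a rotation vector about the tool's x, y, z in rad; "jaw": the closure, from -1 (fully open) to 1 (shut), so that 0 is half open. In form: [{"tx": .., "ty": .., "tz": .., "ax": .., "ay": .., "az": .., "jaw": ..}, ...]. A call has 1 to 5 rows; each row shifts and turns the commanded pose from where the row before left it, along the tool's axes as they then stand; what a row does not reach is not made up. A row lasts 1/8 s, in which the tool goes at most 62.5 mm and 10.7 degrees, less where a joint would pass 70% of its speed; a pose out of reach is approached as far as the arm can. A call with a gripper value outside its range is refused whole. The fingers move at their own pace and stop on an object; FORCE is the grip in N (left out, the last holds). Time passes only in rows, so rows that do not move let the fingers close. It gives the time, the measured TCP pose, the force, the opening and the grip force at its end, in the units of the state.
- sense(): the state, without advancing time (a new reading comes with each control period).
- capture(name): name is "scene" or "side" or "wrist"; returns a dict with "color" (480x640x3 uint8, red, green, blue), "depth" (480x640 float32, mm along the optical axis (not along the pixel's ray), 0 where there is no reading), "fx", "fy", "cx", "cy" (pixels), "k1" (the pictures are not rectified: a ray, as slopes to the right and down, at radius r is drawn at 1 + k1 r^2 times it, then the intrinsics apply), "camera_from_world" (4x4, takes a point from world to camera coordinates); the wrist camera has in their place "mount" (4x4, takes a point from camera to tool coordinates, whose origin is the TCP and whose axes are the flange's). Camera axes: x right, y up, looking along -z (the intrinsics and any distortion apply to the point x, -y, -z); pixel columns grow to the right and rows downward; lengths in mm; the calibration is good to about 2 mm. A picture is of the moment at which its call begins: read the wrist's pose just before it.
- finish_job(): hands the job in; it is judged then, once.
Trained networks look in the newest picture that a camera, given by its name, has taken for a name from the list of things; names that differ only in an ending like _2 or _b are one class to them, and where a whole thing is asked for, a point or a joint stands for the part that bears it (a point fixed in the world has none). Each returns a list of dicts, best first, with "conf" (0 to 1); they miss things now and then, are a little off and sometimes report something else, mostly with a low value. They report only what shows in the picture. A call takes as long as a camera call. They do not tell look-alikes from the thing itself.
- find_in(query, camera): "centre" ([column, row] in pixels, amid what is visible of it).
- place_of(query, camera): "centre" ([column, row] in pixels: a listed point, or the origin of a listed thing).
The state is a dict: "time_s": time; "joints": joint angles; "dq": joint speeds; "tau": joint torques, N m; "eef_pos": TCP position; "ee_rot": TCP orientation; "force": force on the tool from outside, world axes, zero at the start; "wrist_torque": the same for the moment, N m; "grip_width": opening from 0.0 (shut) to 1.0 (fully open); "grip_force": force on a finger pad.
Only numpy, scipy, OpenCV 4.12 (cv2) and the standard library are available. Lean on these libraries where they do the work, as an engineer would, in place of code of your own. Each camera call takes 0.05 s, during which the arm holds its last target. There are 200 camera calls.

## Working session

There is one attempt and no reset: what is moved stays moved. The work goes in short steps, Python scripts to look and compute and a shell command to move; the robot and the scene stay as the last step left them, time stands still between calls to the robot, and variables do not carry over. Pictures are saved under pics/ and viewed, at most 10 in all, crops included, and the job is handed in when it is done.

```bash
mkdir -p pics
cat > h.py <<'E'
import numpy as np, cv2
from rig import sense,capture,find_in,place_of
from scipy.spatial.transform import Rotation as R
def cam2world(c,s=None):
    if 'camera_from_world' in c: return np.linalg.inv(np.array(c['camera_from_world']))
    q=s['ee_rot'];T=np.eye(4);T[:3,:3]=R.from_quat([q[1],q[2],q[3],q[0]]).as_matrix();T[:3,3]=s['eef_pos']
    return T@np.array(c['mount'])
def ray(c,px,s=None):
    K=np.array([[c['fx'],0,c['cx']],[0,c['fy'],c['cy']],[0,0,1]],float)
    p=cv2.undistortPoints(np.array([[px]],float),K,np.array([c['k1'],0,0,0.]))[0,0]
    T=cam2world(c,s); return T[:3,3],T[:3,:3]@np.array([p[0],-p[1],-1])
def atz(c,px,z,s=None):
    o,d=ray(c,px,s); return o+d*(z-o[2])/d[2]
def atdepth(c,px,s=None):
    o,d=ray(c,px,s); return o+d*c['depth'][int(round(px[1])),int(round(px[0]))]
def project(c,P,s=None):
    p=np.linalg.inv(cam2world(c,s))@np.append(P,1.)
    x,y=p[0]/-p[2],-p[1]/-p[2];k=1+c['k1']*(x*x+y*y)
    return np.array([c['fx']*x*k+c['cx'],c['fy']*y*k+c['cy']])
def save(c,n): cv2.imwrite('pics/'+n,c['color'][:,:,::-1])
E
python3 - <<'E'
from h import *
np.set_printoptions(precision=1,suppress=True)
Z={'bail':12,'bail_tip':12,'mate':32,'box':0,'cradle_left':32,'cradle_right':32,'lid_edge':120,'ball1_center':44,'ball2_center':44,'stopwatch':0,'paperweight':0,'mat':0}
s=sense();print(s['ee_rot'],s['eef_pos'],s['grip_width'])
for n in ('scene','side'):
    c=capture(n);save(c,n+'0.png');print(n,cam2world(c)[:3,3])
    for q,z in Z.items():
        for r in place_of(q,n)[:3]:
            print(q,round(r['conf'],2),np.array(r['centre']),atz(c,r['centre'],z))
E
```

```text
[-0.   1.   0.2  0. ] [ 173.9 -495.   202.6] 1.0004703460912525
scene [ 867.5 -305.8  779.6]
bail 0.98 [432.  293.9] [727.7 167.5  12. ]
bail 0.74 [301.2 134.4] [275.  326.6  12. ]
bail 0.65 [498.9 222.8] [739.4 389.3  12. ]
bail_tip 0.91 [427.4 268.4] [691.9 207.6  12. ]
bail_tip 0.73 [487.8 246. ] [750.7 325.   12. ]
bail_tip 0.7 [379.1 137.6] [415.  433.8  12. ]
mate 0.82 [177.9 411.3] [ 556.1 -257.2   32. ]
box 0.82 [199.8 406.7] [ 562.9 -228.8    0. ]
cradle_left 0.93 [215.2 387.7] [ 571.3 -197.9   32. ]
cradle_left 0.52 [373.6 195.5] [519.7 270.5  32. ]
cradle_right 0.75 [177.9 412.9] [ 557.9 -258.7   32. ]
ball1_center 0.92 [354.4 312.2] [655.5  34.8  44. ]
ball2_center 0.73 [371.1 385.8] [750.8 -46.   44. ]
stopwatch 0.93 [268.5 268.6] [465.9  22.5   0. ]
paperweight 0.74 [226.2 245.4] [367.5   7.8   0. ]
mat 0.75 [354.5 205.2] [491.1 248.4   0. ]
side [-13.3 747.6 594.1]
bail 0.91 [292.1 299.6] [481.1 228.9  12. ]
bail 0.89 [358.7 393.8] [265.9 320.8  12. ]
bail 0.61 [131.7 283.7] [730.5 389.8  12. ]
bail_tip 0.82 [365.4 362.2] [295.2 264.9  12. ]
bail_tip 0.77 [258.9 306. ] [512.  279.7  12. ]
bail_tip 0.71 [221.6 253.5] [683.9 216.3  12. ]
mate 0.69 [406.5 184.8] [ 555.6 -256.    32. ]
box 0.96 [398.  196.6] [ 568.5 -243.9    0. ]
box 0.34 [460.2 144.4] [ 615.1 -655.7    0. ]
cradle_left 0.78 [386.8 191.4] [ 571.3 -194.8   32. ]
cradle_right 0.77 [404.9 183.6] [ 562.  -258.9   32. ]
lid_edge 0.66 [459.3 142.5] [ 495.5 -381.8  120. ]
ball1_center 0.78 [296.1 209.8] [655.2  29.   44. ]
ball2_center 0.67 [290.3 183.7] [750.4 -54.1  44. ]
stopwatch 0.91 [370.2 261.5] [456.6  27.4   0. ]
stopwatch 0.71 [405. 184.] [ 593.4 -314.5    0. ]
stopwatch 0.24 [416.6 274. ] [364.6   1.9   0. ]
paperweight 0.86 [418.3 272.8] [364.2  -3.7   0. ]
mat 0.9 [281.2 309.3] [487.3 250.4   0. ]
```

View pics/scene0.png

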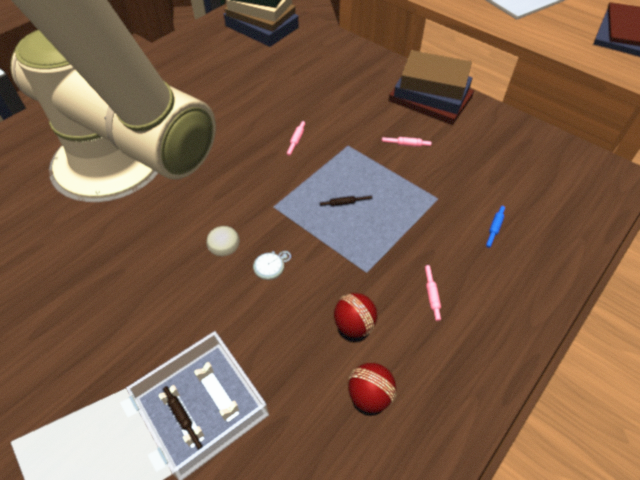

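View pics/side0.png

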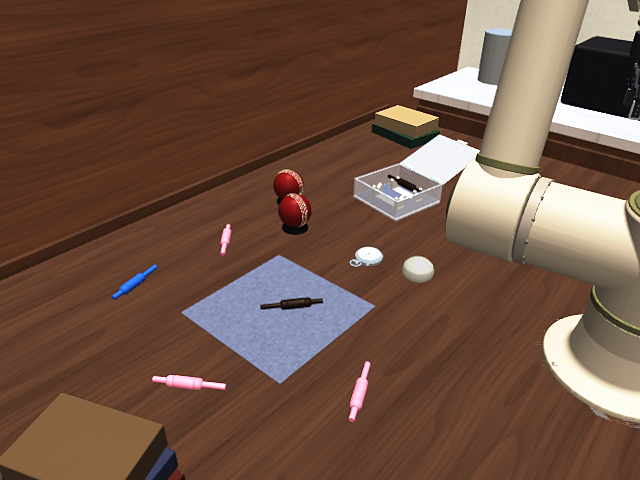

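The dark bail lies on the mat with its long spigot pointing right in the scene view (~372,197). The mate is in the box's right cradle at about (182,417), and the left cradle is empty. Next I plan the move over the box for a close look.

```bash
cat > go.py <<'E'
import sys
from h import *
def tr(pos,yaw=None):
    s=sense();q=s['ee_rot'];M=R.from_quat([q[1],q[2],q[3],q[0]]).as_matrix()
    d=M.T@(np.array(pos)-s['eef_pos']); y0=np.degrees(np.arctan2(M[1,0],M[0,0]))
    t=s['time_s'];print('t',round(t,2),'pos',np.round(s['eef_pos'],1),'yaw',round(y0,1),'tilt z',np.round(M[:,2],3),'j',np.round(s['joints'],2),'w',round(s['grip_width'],3))
    print('tool shift',np.round(d,1),end=' ')
    if yaw is not None:
        dy=(yaw-y0+180)%360-180; print('az(rad)',np.round(-np.radians(dy),3),'deg',round(dy,1))
if __name__=='__main__':
    a=[float(x) for x in sys.argv[1:]]; tr(a[:3],a[3] if len(a)>3 else None)
E
python3 go.py 480 -240 330 -10
python3 -c "
from h import *
np.set_printoptions(precision=3,suppress=True)
c=capture('wrist');print(c['mount'],c['fx'],c['cx'],c['cy'])"
```

```text
t 1.3 pos [ 174.  -495.3  203.1] yaw 19.4 tilt z [ 0. -0. -1.] j [-1.46  0.31  1.5   0.    1.33 -0.22] w 1.001
tool shift [ 373.3 -139.5 -126.9] az(rad) 0.512 deg -29.4
[[  -0.001    0.946    0.324   82.989]
 [   1.       0.001    0.      -0.197]
 [  -0.       0.324   -0.946 -171.107]
 [   0.       0.       0.       1.   ]] 336.2205262615845 314.00007213927296 240.99611902218007
```

```bash
python3 -m jog '[{"tx":40,"ty":-9,"tz":-15},{"tx":50,"ty":-11,"tz":-12},{"tx":50,"ty":-11,"tz":-10},{"tx":50,"ty":-11,"tz":-10},{"tx":50,"ty":-11}]'; python3 -m jog '[{"tx":50,"ty":-11},{"tx":50,"ty":-11},{"tx":50,"ty":-11},{"tx":50,"ty":-11},{"tx":38,"ty":-10}]'
python3 - <<'E'
from h import *
np.set_printoptions(precision=1,suppress=True)
s=sense();c=capture('wrist');save(c,'w1.png');print(s['eef_pos'])
for q,z in {'mate':32,'bail_tip':32,'bail':32,'cradle_left':32,'cradle_right':32,'box':0,'lid_edge':120}.items():
    for r in place_of(q,'wrist')[:2]: print(q,round(r['conf'],2),np.array(r['centre']),atz(c,r['centre'],z,s))
E
```

```text
[ 174.  -495.3  203.1]schema error: expected keys tx, ty, tz, ax, ay, az, jaw
schema error: expected keys tx, ty, tz, ax, ay, az, jaw
```

View pics/w1.png

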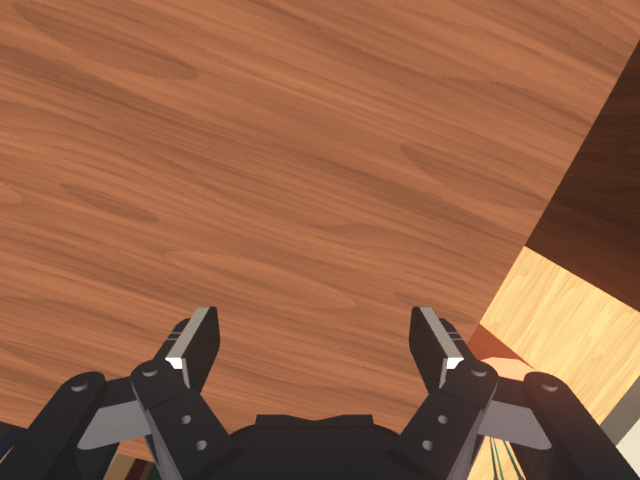

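The rows need all seven keys, so the arm hasn't moved. This picture shows only bare tabletop and the open fingers. I'll send the move again.

```bash
python3 -m jog '[{"tx":40,"ty":-9,"tz":-15,"ax":0,"ay":0,"az":0,"jaw":-1},{"tx":50,"ty":-11,"tz":-12,"ax":0,"ay":0,"az":0,"jaw":-1},{"tx":50,"ty":-11,"tz":-10,"ax":0,"ay":0,"az":0,"jaw":-1},{"tx":50,"ty":-11,"tz":-10,"ax":0,"ay":0,"az":0,"jaw":-1},{"tx":50,"ty":-11,"tz":0,"ax":0,"ay":0,"az":0,"jaw":-1}]' 40; python3 -m jog '[{"tx":50,"ty":-11,"tz":0,"ax":0,"ay":0,"az":0,"jaw":-1},{"tx":50,"ty":-11,"tz":0,"ax":0,"ay":0,"az":0,"jaw":-1},{"tx":50,"ty":-11,"tz":0,"ax":0,"ay":0,"az":0,"jaw":-1},{"tx":50,"ty":-11,"tz":0,"ax":0,"ay":0,"az":0,"jaw":-1},{"tx":38,"ty":-10,"tz":0,"ax":0,"ay":0,"az":0,"jaw":-1}]'
python3 - <<'E'
from h import *
np.set_printoptions(precision=1,suppress=True)
s=sense();c=capture('wrist');save(c,'w2.png');print(s['eef_pos'],np.abs(s['dq']).max())
for q,z in {'mate':32,'bail_tip':32,'bail':32,'cradle_left':32,'cradle_right':32,'box':0,'lid_edge':120}.items():
    for r in place_of(q,'wrist')[:2]: print(q,round(r['conf'],2),np.array(r['centre']),atz(c,r['centre'],z,s))
E
```

```text
time_s: 2.38
eef_pos: [384.3, -365.0, 251.0]
ee_rot: [0.001, 0.986, 0.168, 0.0]
force: [0.5, 0.0, -0.6]
grip_width: 0.998
grip_force: 0.0
time_s: 3.0
eef_pos: [591.0, -234.6, 249.8]
ee_rot: [-0.0, 0.986, 0.169, -0.0]
force: [-1.3, -0.3, 0.3]
grip_width: 1.003
grip_force: 0.0
[ 591.  -234.6  249.8] 0.6496638433414809
mate 0.9 [323.1 236.4] [ 552.9 -259.4   32. ]
bail_tip 0.53 [320.8 236.1] [ 552.3 -256.7   32. ]
bail_tip 0.25 [463.5 329.7] [ 490.8 -484.1   32. ]
cradle_left 0.71 [277.1 206.1] [ 570.3 -195.4   32. ]
cradle_right 0.75 [318.3 229.6] [ 559.1 -251.    32. ]
box 0.66 [299.7 214.1] [ 561.8 -225.     0. ]
lid_edge 0.92 [465.7 333.1] [ 528.2 -425.6  120. ]
```

View pics/w2.png

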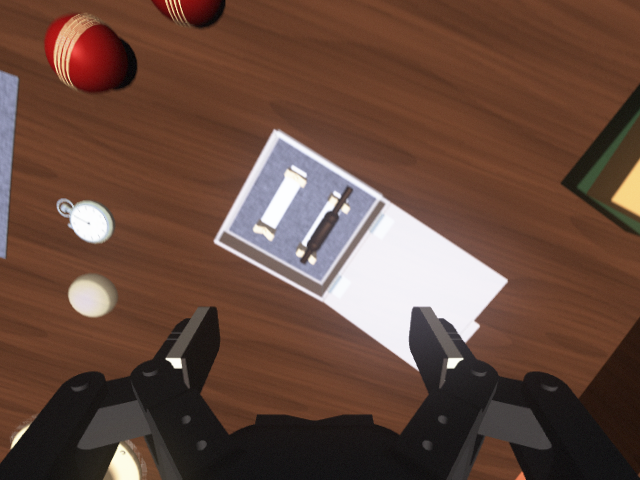

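The box shows at about (300,215). The mate lies from (349,188) to (303,262), with its barrel apparently nearer the lower end, and the empty left cradle is at (280,203). I'll zoom in to confirm the mate's direction and work out the axes.

```bash
python3 - <<'E'
from h import *
np.set_printoptions(precision=1,suppress=True)
s=sense();c=capture('wrist');im=c['color']
m=(im.max(2)<75).astype(np.uint8); m[:170]=0;m[275:]=0;m[:,:285]=0;m[:,365:]=0
# keep dark brown
n,l,st,_=cv2.connectedComponentsWithStats(m);k=1+st[1:,4].argmax();ys,xs=np.nonzero(l==k)
W=np.array([atz(c,(x,y),36,s)[:2] for x,y in zip(xs,ys)])
u=np.linalg.svd(W-W.mean(0),full_matrices=False)[2][0]; u*=np.sign(u[0])
t=(W-W.mean(0))@u;v=(W-W.mean(0))@[-u[1],u[0]]
print(len(W),W.mean(0),'yaw',np.degrees(np.arctan2(u[1],u[0])),t.min(),t.max())
for a in np.arange(-65,65,5):
    q=(t>=a)&(t<a+5); print(int(a),q.sum(),round(np.ptp(v[q]),1) if q.any() else 0,end=' | ')
crop=cv2.resize(im[120:310,205:395],(600,600),interpolation=cv2.INTER_CUBIC);cv2.imwrite('pics/w2c.png',crop[:,:,::-1])
E
python3 go.py 500 230 200 59
```

```text
449 [ 560.8 -255.9] yaw -11.055760975368566 -48.99495134860845 58.95654631070832
-65 0 0 | -60 0 0 | -55 0 0 | -50 10 6.6 | -45 14 6.9 | -40 11 6.2 | -35 13 7.2 | -30 31 11.7 | -25 28 15.0 | -20 36 15.4 | -15 31 16.0 | -10 29 15.3 | -5 27 15.2 | 0 27 15.2 | 5 26 15.3 | 10 36 15.5 | 15 29 15.4 | 20 39 13.3 | 25 10 5.9 | 30 9 6.3 | 35 8 6.1 | 40 8 2.0 | 45 9 2.0 | 50 10 2.4 | 55 8 2.4 | 60 0 0 | t 3.45 pos [ 589.  -236.7  250.4] yaw 19.3 tilt z [ 0. -0. -1.] j [-0.57  0.54  1.04 -0.    1.56  0.67] w 1.0
tool shift [  70.1 -469.9   50.3] az(rad) -0.693 deg 39.7
```

View pics/w2c.png

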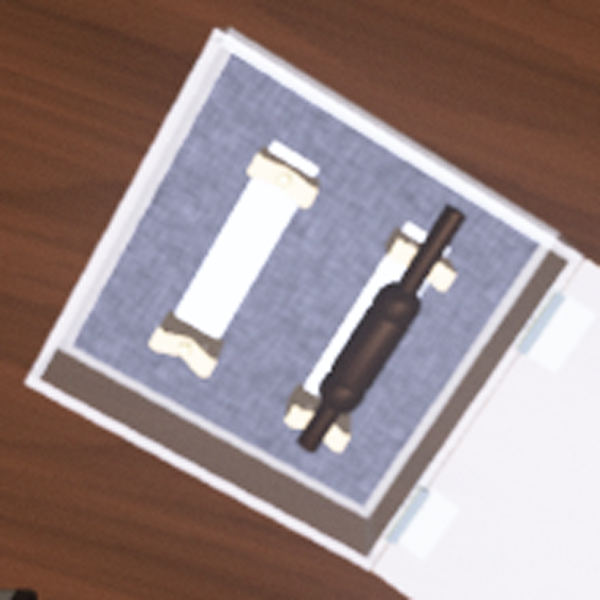

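The mate's long spigot points up and to the right in the crop, towards world +x. So box x is at yaw −11° and the empty cradle is at about (570,−197). Now over to the loose bail.

```bash
python3 -m jog '[{"tx":5,"ty":-40,"tz":0,"ax":0,"ay":0,"az":0,"jaw":-1},{"tx":6,"ty":-50,"tz":0,"ax":0,"ay":0,"az":0,"jaw":-1},{"tx":6,"ty":-50,"tz":0,"ax":0,"ay":0,"az":0,"jaw":-1},{"tx":6,"ty":-50,"tz":0,"ax":0,"ay":0,"az":0,"jaw":-1},{"tx":6,"ty":-50,"tz":0,"ax":0,"ay":0,"az":0,"jaw":-1}]'; python3 -m jog '[{"tx":6,"ty":-50,"tz":10,"ax":0,"ay":0,"az":0,"jaw":-1},{"tx":6,"ty":-50,"tz":15,"ax":0,"ay":0,"az":0,"jaw":-1},{"tx":6,"ty":-50,"tz":15,"ax":0,"ay":0,"az":0,"jaw":-1},{"tx":5,"ty":-50,"tz":10,"ax":0,"ay":0,"az":0,"jaw":-1},{"tx":5,"ty":-37,"tz":10,"ax":0,"ay":0,"az":0,"jaw":-1}]'; python3 -m jog '[{"tx":0,"ty":0,"tz":0,"ax":0,"ay":0,"az":-0.173,"jaw":-1},{"tx":0,"ty":0,"tz":0,"ax":0,"ay":0,"az":-0.173,"jaw":-1},{"tx":0,"ty":0,"tz":0,"ax":0,"ay":0,"az":-0.173,"jaw":-1},{"tx":0,"ty":0,"tz":0,"ax":0,"ay":0,"az":-0.173,"jaw":-1},{"tx":0,"ty":0,"tz":0,"ax":0,"ay":0,"az":0,"jaw":-1}]'
cat > bail.py <<'E'
from h import *
np.set_printoptions(precision=1,suppress=True)
s=sense();c=capture('wrist');im=c['color'];save(c,'w3.png')
for q in('bail','bail_tip'):
    for r in place_of(q,'wrist')[:2]: print(q,round(r['conf'],2),np.array(r['centre']),atz(c,r['centre'],12,s))
m=(im.max(2)<80).astype(np.uint8);n,l,st,ce=cv2.connectedComponentsWithStats(m)
for k in range(1,n):
    if st[k,4]<250 or st[k,1]+st[k,3]>470: continue
    ys,xs=np.nonzero(l==k);W=np.array([atz(c,(x,y),15,s)[:2] for x,y in zip(xs,ys)]);mu=W.mean(0)
    if not(430<mu[0]<540 and 170<mu[1]<290): continue
    u=np.linalg.svd(W-mu,full_matrices=False)[2][0]; u*=np.sign(u[1]); t=(W-mu)@u; v=(W-mu)@[-u[1],u[0]]
    w=np.array([np.ptp(v[abs(t-a)<2]) if (abs(t-a)<2).any() else 0 for a in np.arange(-70,70)]);b=np.arange(-70,70)[w>13]
    print(len(W),mu,'yaw',np.degrees(np.arctan2(u[1],u[0])),'ends',t.min(),t.max(),'barrel',b.min(),b.max(),'mid',mu+u*(b.min()+b.max())/2)
E
python3 bail.py; python3 go.py 481 229 100 59
```

```text
time_s: 4.08
eef_pos: [536.6, 1.1, 250.4]
ee_rot: [0.0, 0.986, 0.168, 0.0]
force: [1.0, 0.6, 0.5]
grip_width: 0.998
grip_force: 0.0
time_s: 4.7
eef_pos: [484.6, 234.3, 190.1]
ee_rot: [-0.0, 0.986, 0.168, 0.0]
force: [-0.5, -0.6, -0.1]
grip_width: 0.998
grip_force: 0.0
time_s: 5.32
eef_pos: [485.3, 232.5, 190.3]
ee_rot: [0.0, 0.871, 0.491, 0.0]
force: [-0.3, 1.0, 0.2]
grip_width: 1.004
grip_force: 0.0
bail 0.89 [555.2 140.1] [730.6 167.6  12. ]
bail 0.84 [302.9 213.9] [471.7 234.1  12. ]
bail_tip 0.94 [304.  158.6] [503.1 282.6  12. ]
bail_tip 0.92 [498.2 122.3] [686.4 213.5  12. ]
660 [474.2 237.5] yaw 50.99069952555102 ends -52.17239872463601 55.87440670263317 barrel -31 20 mid [470.8 233.3]
t 5.47 pos [485.2 232.7 190.2] yaw 58.8 tilt z [ 0.  0. -1.] j [ 0.23  0.35  1.48 -0.    1.31  0.77] w 1.002
tool shift [-5.4 -1.7 90.2] az(rad) -0.003 deg 0.2
```

View pics/w3.png

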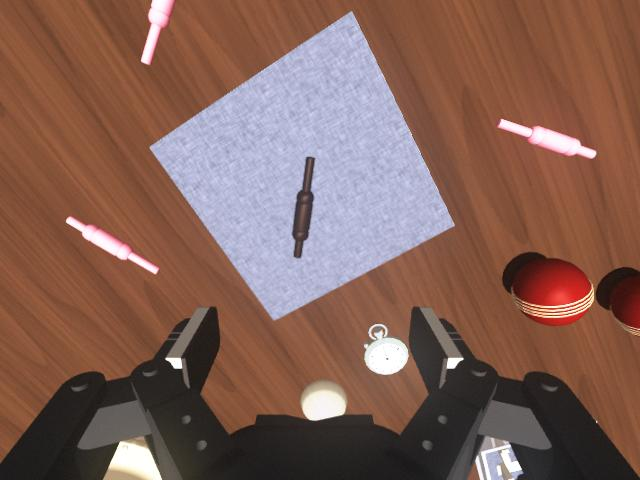

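The loose bail shows at (303,210) in the wrist view with its long spigot up, world yaw about 51.5°. Stopwatch, paperweight and balls are well clear of the gripper. I'll go lower, turn to match and look again.

```bash
python3 -m jog '[{"tx":-6.7,"ty":-12.6,"tz":30,"ax":0,"ay":0,"az":0,"jaw":-1},{"tx":0,"ty":0,"tz":40,"ax":0,"ay":0,"az":0.13,"jaw":-1},{"tx":0,"ty":0,"tz":30,"ax":0,"ay":0,"az":0,"jaw":-1},{"tx":0,"ty":0,"tz":0,"ax":0,"ay":0,"az":0,"jaw":-0.4},{"tx":0,"ty":0,"tz":0,"ax":0,"ay":0,"az":0,"jaw":-0.4}]'; python3 bail.py; python3 go.py 471 233.5 90 51
```

```text
time_s: 6.1
eef_pos: [471.7, 233.9, 91.5]
ee_rot: [0.0, 0.901, 0.434, 0.001]
force: [-0.5, 0.1, -0.7]
grip_width: 0.703
grip_force: 0.0
bail 0.8 [316.5 240.7] [471.6 231.1  12. ]
bail 0.56 [ 67.2 303.3] [269.9 319.7  12. ]
bail_tip 0.9 [74.6 61.8] [423.  434.1  12. ]
bail_tip 0.83 [573.4  75.9] [684.7 214.6  12. ]
1625 [474. 237.] yaw 50.71709214368964 ends -52.308805192407156 56.38126731731469 barrel -31 22 mid [471.1 233.5]
t 6.25 pos [471.6 233.9  91.4] yaw 51.5 tilt z [ 0.002  0.001 -1.   ] j [0.24 0.43 1.64 0.   1.07 0.91] w 0.702
tool shift [-0.7 -0.3  1.4] az(rad) 0.009 deg -0.5
```

```bash
python3 -m jog '[{"tx":-0.5,"ty":0,"tz":25,"ax":0,"ay":0,"az":0.01,"jaw":-0.4},{"tx":0,"ty":0,"tz":30,"ax":0,"ay":0,"az":0,"jaw":-0.4},{"tx":0,"ty":0,"tz":19,"ax":0,"ay":0,"az":0,"jaw":-0.3},{"tx":0,"ty":0,"tz":10,"ax":0,"ay":0,"az":0,"jaw":0},{"tx":0,"ty":0,"tz":0,"ax":0,"ay":0,"az":0,"jaw":0.3}]' 40; python3 -m jog '[{"tx":0,"ty":0,"tz":0,"ax":0,"ay":0,"az":0,"jaw":1},{"tx":0,"ty":0,"tz":0,"ax":0,"ay":0,"az":0,"jaw":1},{"tx":0,"ty":0,"tz":0,"ax":0,"ay":0,"az":0,"jaw":1},{"tx":0,"ty":0,"tz":0,"ax":0,"ay":0,"az":0,"jaw":1}]' 40
```

```text
time_s: 6.88
eef_pos: [470.8, 233.3, 6.3]
ee_rot: [-0.0, 0.903, 0.43, 0.0]
force: [0.1, -0.0, 0.4]
grip_width: 0.348
grip_force: 0.0
time_s: 7.38
eef_pos: [470.7, 233.4, 6.3]
ee_rot: [0.0, 0.903, 0.43, 0.0]
force: [0.4, 0.5, 0.2]
grip_width: 0.001
grip_force: 0.0
```

The jaws closed fully, so the grasp missed. I'll lift and look.

```bash
python3 -m jog '[{"tx":0,"ty":0,"tz":0,"ax":0,"ay":0,"az":0,"jaw":0},{"tx":0,"ty":0,"tz":-30,"ax":0,"ay":0,"az":0,"jaw":-0.4},{"tx":0,"ty":0,"tz":-40,"ax":0,"ay":0,"az":0,"jaw":-0.4},{"tx":0,"ty":0,"tz":-15,"ax":0,"ay":0,"az":0,"jaw":-0.4},{"tx":0,"ty":0,"tz":0,"ax":0,"ay":0,"az":0,"jaw":-0.4}]'; python3 bail.py; python3 go.py 471 233.5 90 51
```

```text
time_s: 8.0
eef_pos: [470.8, 233.4, 91.3]
ee_rot: [0.0, 0.903, 0.43, 0.001]
force: [-0.4, -0.4, -0.4]
grip_width: 0.699
grip_force: 0.0
bail 0.77 [312.9 236. ] [470.9 235.5  12. ]
bail 0.57 [ 67.5 303.5] [269.8 320.8  12. ]
bail_tip 0.85 [69.1 61.9] [420.9 436.4  12. ]
bail_tip 0.68 [138.  335.1] [293.7 261.5  12. ]
1649 [474.2 237.4] yaw 50.70306441968964 ends -52.71181539887544 56.35047681842728 barrel -31 21 mid [471.  233.5]
t 8.15 pos [469.9 233.1  89.7] yaw 51.0 tilt z [-0.002 -0.001 -1.   ] j [ 0.24  0.43  1.65 -0.    1.07  0.92] w 0.702
tool shift [ 1.   0.6 -0.3] az(rad) -0.0 deg 0.0
```

View pics/w3.png

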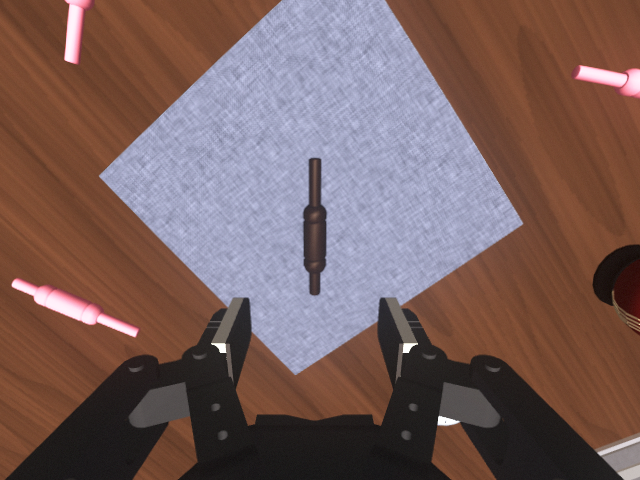

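The bail hasn't moved, so the jaws closed without touching it. I'll check the wrist depth and the world cameras against the wrist estimate.

Run:
```python
from h import *
np.set_printoptions(precision=1,suppress=True)
s=sense();c=capture('wrist')
for px in [(315,240),(314,180),(400,200),(250,220),(315,284)]: print('wrist',px,atdepth(c,px,s),c['depth'][px[1],px[0]])
def seg(c,cen,s=None):
    im=c['color'].astype(int);x0,y0=map(int,cen)
    m=(im.max(2)<85).astype(np.uint8);n,l,st,ce=cv2.connectedComponentsWithStats(m)
    k=min(range(1,n),key=lambda k:np.hypot(*(ce[k]-cen))if st[k,4]>60 else 1e9)
    ys,xs=np.nonzero(l==k);W=np.array([atz(c,(x,y),15,s)[:2] for x,y in zip(xs,ys)]);mu=W.mean(0);u=np.linalg.svd(W-mu,full_matrices=False)[2][0]
    print(len(W),ce[k],mu,np.degrees(np.arctan(u[1]/u[0])),np.ptp((W-mu)@u))
for n,cen in(('scene',(344,201)),('side',(292,303))):
    c2=capture(n);print(n,'depth pt',atdepth(c2,cen),'tcp px',project(c2,s['eef_pos']));seg(c2,cen)
    save(c2,n+'1.png')
    print(' mat',[atz(c2,r['centre'],0) for r in place_of('mat',n)[:1]])
seg(c,(315,240),s)
a=cv2.imread('pics/scene1.png')[60:330,210:490];b=cv2.imread('pics/side1.png')[130:400,150:430]
cv2.imwrite('pics/two.png',cv2.resize(np.hstack([a,b]),(800,386)))
```

```text
wrist (315, 240) [471.3 234.5  21.6] 252.52008
wrist (314, 180) [498.5 269.1  15.8] 243.67386
wrist (400, 200) [539.4 213.8   4.2] 260.04282
wrist (250, 220) [438.  275.2   3.7] 266.13397
wrist (315, 284) [446.6 204.   16.1] 270.43875
scene depth pt [475.6 232.4  15.3] tcp px [343.6 173.7]
283 [344.  200.6] [474.9 233.5] 51.084559207174884 106.59107386128066
 mat [array([497.8, 250.2,   0. ])]
side depth pt [470.6 240.2  17. ] tcp px [294.7 267.1]
304 [293.  303.8] [469.6 238.8] 51.070913558997134 106.43510172065513
 mat [array([486.8, 256.4,   0. ])]
1808 [315.5 230.9] [474.3 237.5] 50.81866419017119 109.12540858000884
```

View pics/two.png

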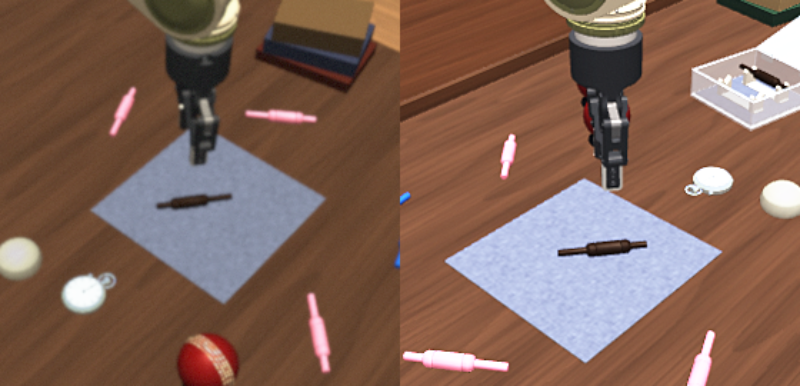

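All three cameras agree: the bail is at (471,234), yaw 51°. I'll go down again with the jaws part-closed and check from all the cameras before closing.

```bash
python3 -m jog '[{"tx":1,"ty":0.6,"tz":25,"ax":0,"ay":0,"az":0,"jaw":-0.3},{"tx":0,"ty":0,"tz":30,"ax":0,"ay":0,"az":0,"jaw":-0.2},{"tx":0,"ty":0,"tz":20,"ax":0,"ay":0,"az":0,"jaw":-0.1},{"tx":0,"ty":0,"tz":8,"ax":0,"ay":0,"az":0,"jaw":0.1},{"tx":0,"ty":0,"tz":0,"ax":0,"ay":0,"az":0,"jaw":0.25}]' 40
python3 - <<'E'
from h import *
np.set_printoptions(precision=1,suppress=True)
s=sense();print(s['eef_pos'],s['grip_width'])
I=[]
for n in('wrist','scene','side'):
    c=capture(n);p=project(c,s['eef_pos'],s);b=project(c,np.array([471,233.5,12.]),s);print(n,p,b)
    x,y=map(int,b);h=110 if n=='wrist' else 60
    x0=max(0,x-h);y0=min(max(0,y-h),479-2*h);I.append(cv2.resize(c['color'][y0:y0+2*h,x0:x0+2*h,::-1],(265,265),interpolation=cv2.INTER_CUBIC))
    if n!='wrist':
        d=c['depth'];print(atdepth(c,p))
cv2.imwrite('pics/tri.png',np.hstack(I))
E
```

```text
time_s: 9.02
eef_pos: [471.7, 233.7, 8.1]
ee_rot: [-0.0, 0.903, 0.43, -0.0]
force: [0.7, 0.4, 0.3]
grip_width: 0.376
grip_force: 0.0
[471.7 233.7   8.1] 0.37567298639338514
wrist [314.7 282.4] [314.  286.6]
scene [342.8 202. ] [342.5 200.6]
[475.5 228.6  15.4]
side [294.1 304.9] [294.5 303.3]
[466.6 239.2  14.3]
```

View pics/tri.png

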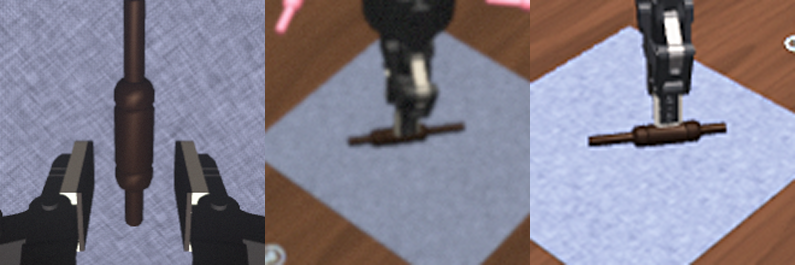

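In the side view the near finger ends just above the bail: the fingertips sit higher than the TCP suggests. I'll measure them with wrist depth.

Run:
```python
from h import *
np.set_printoptions(precision=1,suppress=True)
s=sense();c=capture('wrist')
P=[];px=[]
for y in range(200,440,2):
    for x in list(range(200,440,2)):
        if c['depth'][y,x]>0: P.append(atdepth(c,(x,y),s)-s['eef_pos']);px.append((x,y))
P=np.array(P);px=np.array(px)
M=R.from_quat(np.roll(s['ee_rot'],-1)).as_matrix();Q=P@M   # tool coords
for sd in(-1,1):
    m=(Q[:,1]*sd>10)&(Q[:,1]*sd<45)&(abs(Q[:,0])<14)
    z=Q[m,2];print(sd,m.sum(),np.histogram(z,bins=np.arange(-70,10,5)))
    f=m&(Q[:,2]<-2); i=np.argsort(-Q[f,2])[:12];print(np.hstack([Q[f][i],px[f][i]]))
```

```text
-1 1925 (array([124,  60,  81,  66,  65,  59,  43,  15,   0,   0,   0,   0,   0,
         0, 124]), array([-70, -65, -60, -55, -50, -45, -40, -35, -30, -25, -20, -15, -10,
        -5,   0,   5]))
[[  9.1 -16.2 -30.9 280.  294. ]
 [  6.2 -16.3 -31.5 280.  300. ]
 [  7.8 -16.1 -32.4 280.  298. ]
 [  8.9 -16.1 -32.6 280.  296. ]
 [  4.9 -16.2 -32.8 280.  304. ]
 [  4.  -16.2 -33.1 280.  306. ]
 [ 10.6 -20.5 -33.8 270.  294. ]
 [  1.3 -16.2 -34.  280.  312. ]
 [  3.5 -16.1 -34.1 280.  308. ]
 [  2.5 -16.1 -34.2 280.  310. ]
 [ 10.8 -21.3 -34.3 268.  294. ]
 [ -1.7 -16.3 -34.3 280.  318. ]]
1 2138 (array([125,  61,  78,  67,  64,  59,  43,  19,   0,   0,   0,   0,   0,
         0, 102]), array([-70, -65, -60, -55, -50, -45, -40, -35, -30, -25, -20, -15, -10,
        -5,   0,   5]))
[[  9.2  15.4 -31.3 348.  294. ]
 [  6.5  15.4 -32.1 348.  300. ]
 [  8.7  15.4 -32.3 348.  296. ]
 [  2.7  15.5 -32.8 348.  308. ]
 [  8.1  15.3 -33.1 348.  298. ]
 [  6.   15.4 -33.1 348.  302. ]
 [  5.1  15.4 -33.2 348.  304. ]
 [  4.3  15.4 -33.7 348.  306. ]
 [ -1.   15.5 -33.8 348.  316. ]
 [  1.3  15.4 -34.  348.  312. ]
 [  2.3  15.4 -34.  348.  310. ]
 [ -2.9  15.6 -34.1 348.  320. ]]
```

```bash
python3 -m jog '[{"tx":0,"ty":0,"tz":5,"ax":0,"ay":0,"az":0,"jaw":0.25},{"tx":0,"ty":0,"tz":5,"ax":0,"ay":0,"az":0,"jaw":0.25},{"tx":0,"ty":0,"tz":0,"ax":0,"ay":0,"az":0,"jaw":0.25}]' 40
cat > tip.py <<'E'
from h import *
np.set_printoptions(precision=1,suppress=True)
s=sense();M=R.from_quat(np.roll(s['ee_rot'],-1)).as_matrix();print(s['eef_pos'],s['force'],s['grip_width'])
for n,sl in(('wrist',(200,440,200,440)),('side',(250,330,260,330)),('scene',(150,220,310,380))):
    c=capture(n);Q=[]
    for y in range(sl[0],sl[1]):
        for x in range(sl[2],sl[3]):
            if c['depth'][y,x]>0: Q.append(np.append(atdepth(c,(x,y),s),(x,y)))
    Q=np.array(Q);T=(Q[:,:3]-s['eef_pos'])@M
    m=(abs(T[:,0])<11)&(abs(T[:,1])>12)&(abs(T[:,1])<40)&(Q[:,2]>7)
    if m.any():
        print(n,m.sum(),'lowest finger z',np.sort(Q[m,2])[:8]); 
        print(np.histogram(Q[m,2],bins=np.arange(6,60,3))[0])
E
python3 tip.py
```

```text
time_s: 9.6
eef_pos: [471.4, 233.6, -2.4]
ee_rot: [-0.0, 0.903, 0.43, -0.0]
force: [-0.5, -0.1, -0.6]
grip_width: 0.377
grip_force: 0.0
[471.4 233.6  -2.4] [-0.5 -0.1 -0.6] 0.3765217791150022
wrist 6742 lowest finger z [26.1 26.5 26.8 26.9 27.1 27.2 27.3 27.3]
[  0   0   0   0   0   0   4  49 100 163 197 205 225 255 251 268 301]
side 410 lowest finger z [25.6 25.7 25.9 26.  26.1 26.2 26.5 26.6]
[ 0  0  0  0  0  0  9  8 13 17 19 24 17 21 20 23 21]
scene 476 lowest finger z [ 8.5 13.8 25.5 25.5 27.7 28.1 28.5 28.9]
[ 1  0  1  0  0  0  2  6  9 11 19 17 13 15 11 10  4]
```

All cameras put the fingertips at z≈26 mm, about 28 mm behind the reported TCP. So I go 17 mm further down, then close.

```bash
python3 -m jog '[{"tx":0,"ty":0,"tz":6,"ax":0,"ay":0,"az":0,"jaw":0.25},{"tx":0,"ty":0,"tz":6,"ax":0,"ay":0,"az":0,"jaw":0.25},{"tx":0,"ty":0,"tz":5,"ax":0,"ay":0,"az":0,"jaw":0.25},{"tx":0,"ty":0,"tz":0,"ax":0,"ay":0,"az":0,"jaw":0.25}]' 40; python3 tip.py; python3 -m jog '[{"tx":0,"ty":0,"tz":0,"ax":0,"ay":0,"az":0,"jaw":0.6},{"tx":0,"ty":0,"tz":0,"ax":0,"ay":0,"az":0,"jaw":0.9},{"tx":0,"ty":0,"tz":0,"ax":0,"ay":0,"az":0,"jaw":1},{"tx":0,"ty":0,"tz":0,"ax":0,"ay":0,"az":0,"jaw":1},{"tx":0,"ty":0,"tz":0,"ax":0,"ay":0,"az":0,"jaw":1}]' 40
```

```text
time_s: 10.25
eef_pos: [471.5, 233.6, -19.4]
ee_rot: [-0.0, 0.903, 0.43, -0.0]
force: [0.2, -0.2, -0.2]
grip_width: 0.374
grip_force: 0.0
[471.5 233.6 -19.4] [ 0.2 -0.2 -0.2] 0.37421222570660595
wrist 6718 lowest finger z [ 9.1  9.7  9.7  9.8  9.9 10.  10.1 10.2]
[  0  35  80 141 185 208 238 214 253 270 290 294 176 656 197 264 258]
side 528 lowest finger z [ 8.3  8.9  8.9  9.2  9.2  9.3 10.5 10.5]
[ 3 10  8 16 21 23 15 25 19 20 20 11  1  0  0  1  2]
scene 553 lowest finger z [ 9.8 10.4 10.5 10.9 11.9 12.3 12.6 12.7]
[ 0  5  7 13 10 16 16 14 10 15  5  4  5  1  2  0  2]
time_s: 11.02
eef_pos: [471.9, 233.7, -18.6]
ee_rot: [0.0, 0.903, 0.43, 0.0]
force: [-1.3, -1.4, 6.1]
grip_width: 0.19
grip_force: 39.2
```

Gripped: opening 0.19, which fits the 18 mm barrel, at 39 N. Lifting.

```bash
python3 -m jog '[{"tx":0,"ty":0,"tz":-12,"ax":0,"ay":0,"az":0,"jaw":1},{"tx":0,"ty":0,"tz":-28,"ax":0,"ay":0,"az":0,"jaw":1},{"tx":0,"ty":0,"tz":-40,"ax":0,"ay":0,"az":0,"jaw":1},{"tx":0,"ty":0,"tz":-40,"ax":0,"ay":0,"az":0,"jaw":1},{"tx":0,"ty":0,"tz":-25,"ax":0,"ay":0,"az":0,"jaw":1}]' 40
cat > held.py <<'E'
# bail in tool coordinates from wrist picture
from h import *
np.set_printoptions(precision=1,suppress=True)
s=sense();c=capture('wrist');im=c['color'].astype(int);save(c,'held.png');M=R.from_quat(np.roll(s['ee_rot'],-1)).as_matrix()
print(s['eef_pos'],s['grip_width'],s['grip_force'])
Q=[]
for y in range(120,420):
    for x in range(285,345):
        d=c['depth'][y,x]
        if d>0:
            p=(atdepth(c,(x,y),s)-s['eef_pos'])@M
            if abs(p[1])<14 and -48<p[2]<-18 and im[y,x].max()<110: Q.append(p)
Q=np.array(Q)
for a in range(-60,80,6):
    m=(Q[:,0]>=a)&(Q[:,0]<a+6)
    if m.sum()>3: print(a+3,m.sum(),'y',np.median(Q[m,1]).round(1),'w',np.ptp(Q[m,1]).round(1),'top z',np.percentile(Q[m,2],5).round(1))
print('x range',Q[:,0].min(),Q[:,0].max())
E
python3 held.py
```

```text
time_s: 11.65
eef_pos: [472.1, 233.8, 128.6]
ee_rot: [0.0, 0.903, 0.43, 0.001]
force: [0.1, 1.0, -0.3]
grip_width: 0.187
grip_force: 39.2
[472.1 233.8 128.6] 0.18702172439362746 39.186458587646484
-51 11 y -0.4 w 5.2 top z -35.3
-45 152 y -0.4 w 8.4 top z -35.7
-39 156 y -0.4 w 8.3 top z -35.8
-33 163 y -0.4 w 8.1 top z -35.9
-27 88 y -0.4 w 14.1 top z -39.2
-21 346 y -0.4 w 16.8 top z -40.2
-15 351 y -0.4 w 16.8 top z -40.1
-9 400 y -0.4 w 15.8 top z -40.4
-3 427 y -0.4 w 15.8 top z -45.1
3 430 y -0.4 w 15.8 top z -43.3
9 609 y -0.4 w 19.8 top z -45.3
15 437 y -0.4 w 17.5 top z -39.9
21 500 y -0.1 w 17.4 top z -39.7
27 401 y -0.4 w 14.4 top z -37.9
33 248 y -0.3 w 8.0 top z -36.0
39 253 y -0.3 w 7.9 top z -35.8
45 239 y 0.1 w 8.2 top z -35.6
51 248 y 0.5 w 8.6 top z -35.6
57 256 y -1.1 w 8.5 top z -35.9
63 61 y -0.3 w 7.4 top z -35.2
x range -48.92632532954825 60.807632861712044
```

The bail is held level and in line with the tool, axis 31 mm above the TCP and centred to about 1 mm. Carrying it over now.

```bash
python3 -m jog '[{"tx":-20,"ty":26,"tz":-5,"ax":0,"ay":0,"az":0,"jaw":1},{"tx":-29,"ty":37,"tz":-5,"ax":0,"ay":0,"az":0,"jaw":1},{"tx":-29,"ty":37,"tz":0,"ax":0,"ay":0,"az":0,"jaw":1},{"tx":-29,"ty":37,"tz":0,"ax":0,"ay":0,"az":0,"jaw":1},{"tx":-29,"ty":37,"tz":0,"ax":0,"ay":0,"az":0,"jaw":1}]'; python3 -m jog '[{"tx":-29,"ty":37,"tz":0,"ax":0,"ay":0,"az":0,"jaw":1},{"tx":-29,"ty":37,"tz":0,"ax":0,"ay":0,"az":0,"jaw":1},{"tx":-29,"ty":37,"tz":0,"ax":0,"ay":0,"az":0,"jaw":1},{"tx":-29,"ty":37,"tz":0,"ax":0,"ay":0,"az":0,"jaw":1},{"tx":-20,"ty":26,"tz":0,"ax":0,"ay":0,"az":0,"jaw":1}]';python3 -m jog '[{"tx":0,"ty":0,"tz":0,"ax":0,"ay":0,"az":0.155,"jaw":1},{"tx":0,"ty":0,"tz":0,"ax":0,"ay":0,"az":0.155,"jaw":1},{"tx":0,"ty":0,"tz":0,"ax":0,"ay":0,"az":0.155,"jaw":1},{"tx":0,"ty":0,"tz":0,"ax":0,"ay":0,"az":0.155,"jaw":1},{"tx":0,"ty":0,"tz":0,"ax":0,"ay":0,"az":0.155,"jaw":1}]'; python3 -m jog '[{"tx":0,"ty":0,"tz":0,"ax":0,"ay":0,"az":0.155,"jaw":1},{"tx":0,"ty":0,"tz":0,"ax":0,"ay":0,"az":0.15,"jaw":1},{"tx":0,"ty":0,"tz":0,"ax":0,"ay":0,"az":0,"jaw":1},{"tx":0,"ty":0,"tz":0,"ax":0,"ay":0,"az":0,"jaw":1}]'; python3 go.py 571.5 -197 110 -11
```

```text
time_s: 12.32
eef_pos: [521.2, 17.1, 136.0]
ee_rot: [-0.0, 0.903, 0.43, -0.0]
force: [-0.0, -0.7, -0.8]
grip_width: 0.191
grip_force: 39.2
time_s: 12.95
eef_pos: [570.8, -198.6, 135.7]
ee_rot: [-0.0, 0.903, 0.43, -0.0]
force: [-0.0, 0.2, 0.5]
grip_width: 0.188
grip_force: 39.2
time_s: 13.58
eef_pos: [570.6, -196.5, 135.7]
ee_rot: [-0.0, 0.998, 0.055, -0.0]
force: [0.2, 0.8, 0.0]
grip_width: 0.189
grip_force: 39.2
time_s: 14.08
eef_pos: [570.8, -196.6, 135.9]
ee_rot: [-0.0, 0.996, -0.094, -0.0]
force: [0.4, -0.0, 0.3]
grip_width: 0.187
grip_force: 39.1
t 14.07 pos [ 570.8 -196.6  135.9] yaw -10.7 tilt z [-0.  0. -1.] j [-0.53  0.54  1.34  0.    1.26  1.23] w 0.187
tool shift [ 0.8  0.2 25.9] az(rad) 0.005 deg -0.3
```

```bash
python3 held.py | tail -4
python3 - <<'E'
from h import *
np.set_printoptions(precision=1,suppress=True)
s=sense();a=np.radians(-11);ux=np.array([np.cos(a),np.sin(a)]);uy=np.array([-ux[1],ux[0]]);C=np.array([570.3,-196.7])
for n in('wrist','side','scene'):
    c=capture(n);d=c['depth'];ys,xs=np.nonzero(d>0);K=np.array([[c['fx'],0,c['cx']],[0,c['fy'],c['cy']],[0,0,1.]])
    p=cv2.undistortPoints(np.stack([xs,ys],1).astype(float)[:,None],K,np.array([c['k1'],0,0,0.]))[:,0]
    T=cam2world(c,s);z=d[ys,xs][:,None];P=np.hstack([p*[1,-1],-np.ones_like(z)])*z@T[:3,:3].T+T[:3,3]
    Lx=(P[:,:2]-C)@ux;Ly=(P[:,:2]-C)@uy;col=c['color'][ys,xs].astype(int)
    for nm,y0 in(('empty',0),('mate',-60)):
        for sg in(1,-1):
            m=(abs(Lx-38*sg)<10)&(abs(Ly-y0)<19)&(P[:,2]>27)&(P[:,2]<40)&(col[:,0]>150)
            if m.sum()>5: print(n,nm,sg,m.sum(),'x',np.percentile(Lx[m],[3,97]),'y',np.percentile(Ly[m],[3,97])-y0,'z max',P[m,2].max())
    m=(abs(Ly+60)<15)&(abs(Lx)<75)&(P[:,2]>28)&(P[:,2]<45)&(col.max(1)<85)
    if m.sum()>50:
        q=np.polyfit(Lx[m],Ly[m],1);print(n,'mate x',Lx[m].min(),Lx[m].max(),'line',q,'topz',np.percentile(P[m,2],97))
    print(n,'net',[ (q,atz(c,r['centre'],32,s)) for q in('cradle_left','cradle_right') for r in place_of(q,n)[:1]])
E
```

```text
51 283 y -0.1 w 8.1 top z -35.8
57 290 y 0.1 w 8.0 top z -36.0
63 55 y -0.0 w 7.5 top z -35.4
x range -49.534424414956426 60.55375079660277
wrist empty 1 183 x [34.3 42.4] y [-13.6  10. ] z max 37.02173198741633
wrist mate 1 238 x [33.3 41.4] y [-13.5  11. ] z max 37.569257072033054
wrist mate -1 165 x [-41.8 -34. ] y [-12.2  12.1] z max 37.36259611774409
wrist mate x -46.8869663359919 61.32736258286624 line [ -0.  -59.7] topz 41.55615776418071
wrist net [('cradle_left', array([ 571.4, -196.6,   32. ])), ('cradle_right', array([ 558.4, -255.7,   32. ]))]
side empty 1 29 x [33.  43.5] y [-14.1   9.9] z max 33.596098345277255
side empty -1 29 x [-43.4 -32.5] y [-10.9  12.4] z max 35.47289055300712
side mate 1 18 x [32.1 45.6] y [-12.8   9.8] z max 33.65002404184429
side mate -1 19 x [-42.8 -30.6] y [-13.1  11.3] z max 34.14384078744763
side mate x -45.53013180772292 59.56453135991369 line [ -0.  -57.5] topz 40.42747207240316
side net [('cradle_left', array([ 572.3, -203.7,   32. ])), ('cradle_right', array([ 564.4, -261.2,   32. ]))]
scene empty 1 100 x [35.  43.4] y [-14.7  10.3] z max 37.33403374966713
scene empty -1 51 x [-41.  -33.3] y [-13.7   2.5] z max 35.98196347070382
scene mate 1 87 x [33.2 42.1] y [-14.2   9.8] z max 37.039772975299684
scene mate -1 68 x [-42.2 -33.5] y [-13.2  10.9] z max 36.247886077713474
scene mate x -46.417332890660305 62.10661262863018 line [ -0.  -61.4] topz 41.833831588519786
scene net [('cradle_left', array([ 571. , -200.2,   32. ])), ('cradle_right', array([ 558.6, -260.4,   32. ]))]
```

Saddles and mate confirm the cradle position to about 1 mm. Descending slowly.

```bash
python3 -m jog '[{"tx":1.2,"ty":1,"tz":15,"ax":0,"ay":0,"az":0.015,"jaw":1},{"tx":0,"ty":0,"tz":25,"ax":0,"ay":0,"az":0,"jaw":1},{"tx":0,"ty":0,"tz":25,"ax":0,"ay":0,"az":0,"jaw":1},{"tx":0,"ty":0,"tz":15,"ax":0,"ay":0,"az":0,"jaw":1},{"tx":0,"ty":0,"tz":0,"ax":0,"ay":0,"az":0,"jaw":1}]'; python3 held.py|tail -3; python3 go.py 571.8 -197.8 13 -11.5
```

```text
time_s: 15.2
eef_pos: [571.3, -197.7, 54.9]
ee_rot: [-0.0, 0.995, -0.103, -0.001]
force: [0.6, 0.3, 0.3]
grip_width: 0.187
grip_force: 39.1
57 296 y 0.4 w 8.0 top z -35.8
63 51 y -0.0 w 7.5 top z -34.7
x range -48.96655153789383 60.60447684414689
t 15.25 pos [ 571.9 -198.    56. ] yaw -11.8 tilt z [-0.  0. -1.] j [-0.53  0.63  1.42  0.    1.1   1.25] w 0.187
tool shift [-0.2 -0.1 43. ] az(rad) -0.005 deg 0.3
```

```bash
python3 -m jog '[{"tx":0,"ty":0,"tz":14,"ax":0,"ay":0,"az":0,"jaw":1},{"tx":0,"ty":0,"tz":14,"ax":0,"ay":0,"az":0,"jaw":1},{"tx":0,"ty":0,"tz":10,"ax":0,"ay":0,"az":0,"jaw":1},{"tx":0,"ty":0,"tz":4.5,"ax":0,"ay":0,"az":0,"jaw":1},{"tx":0,"ty":0,"tz":0,"ax":0,"ay":0,"az":0,"jaw":1}]'; python3 -m jog '[{"tx":0,"ty":0,"tz":0,"ax":0,"ay":0,"az":0,"jaw":1},{"tx":0,"ty":0,"tz":0,"ax":0,"ay":0,"az":0,"jaw":1}]'; python3 go.py 571.8 -197.8 13 -11.5; python3 held.py|tail -8
python3 - <<'E'
from h import *
I=[]
for n,b in(('scene',(200,405)),('side',(400,190)),('wrist',(320,290))):
    c=capture(n);h=60 if n!='wrist' else 110;x,y=b;I.append(cv2.resize(c['color'][y-h:y+h,x-h:x+h,::-1],(265,265),interpolation=cv2.INTER_CUBIC))
cv2.imwrite('pics/end.png',np.hstack(I))
E
```

```text
time_s: 15.88
eef_pos: [571.9, -197.9, 13.4]
ee_rot: [-0.0, 0.995, -0.102, -0.0]
force: [-0.1, -0.5, -0.9]
grip_width: 0.188
grip_force: 39.1
time_s: 16.12
eef_pos: [572.1, -198.0, 14.0]
ee_rot: [0.0, 0.995, -0.102, 0.0]
force: [0.5, 0.3, -0.2]
grip_width: 0.187
grip_force: 39.1
t 16.12 pos [ 572.1 -198.    14. ] yaw -11.8 tilt z [ 0.001 -0.    -1.   ] j [-0.53  0.68  1.45  0.    1.01  1.25] w 0.187
tool shift [-0.3 -0.2  1. ] az(rad) -0.005 deg 0.3
27 388 y -0.1 w 13.5 top z -37.9
33 241 y -0.1 w 8.0 top z -35.7
39 255 y -0.1 w 8.6 top z -35.8
45 268 y 0.1 w 8.2 top z -35.5
51 282 y -0.1 w 8.1 top z -35.9
57 290 y -0.0 w 8.0 top z -35.7
63 50 y -0.0 w 7.0 top z -35.6
x range -71.48835001401555 60.49420195940515
```

View pics/end.png

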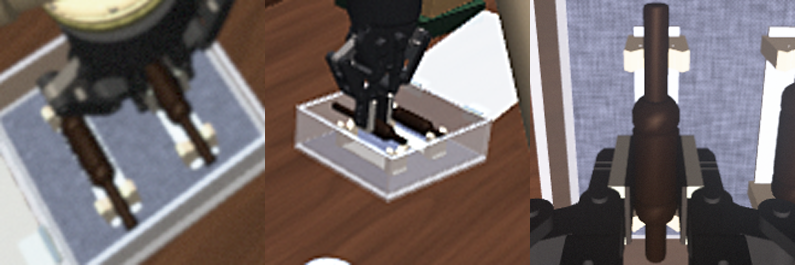

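The bail hovers over the empty cradle, parallel to its mate with the long spigot at the same end. It is about 13 mm above its seated height and the wrist force is near zero. Handing in.

```bash
python3 -c "from rig import finish_job; print(finish_job())"
```

```text
the job is handed in; nothing more can be done
None
```

I handed the job in with the bail held steady, level and centred about 13 mm above its seated height over the empty left cradle, long spigot at the same end as its mate's. The first grasp closed above the bail without touching it, because the fingertips sit about 28 mm short of the reported TCP; the second held, and no verdict came back.

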